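# Unpack the transit fixture and lay the cartons in a pinwheel layer

## Task

Unload the transit fixture: swing both red-knobbed keepers right off the hold-down plate, lift the plate by its handle straight up and level until it is clear of its two dowels, and lay it flat and centred on the plate rest, lined up with it. Then move every carton from the fixture to the pallet slab, standing upright and squarely inside the blue pinwheel outlines, one carton to an outline (any outline; with fewer than four cartons some stay empty). Leave the other things on the bench where they are.

Things in the scene. Friction and masses are not known exactly. Their poses are not given: they have to be found in the camera images.
- fixture: Transit fixture, fixed: dark steel base sheet 310 x 188 mm, under 1 mm thick, flat on the bench; origin under its centre, x along its length, z up. At x = +-131 mm stand aluminium cheeks 22 mm thick, 184 mm wide, tops at z = 46 mm; on the middle of each a steel dowel 12 mm in diameter reaches to z = 76 mm. The cartons stand between the cheeks on the sheet (z = 0), about at x = +-62, y = +-47 mm.
- keeper_1 (a joint): Angle of keeper 1: flat steel bar 13 mm wide, z = 60 to 66 mm above the bench, swinging level about a pivot at fixture x = +131, y = +82 mm; it traps the plate. 0 rad: points along fixture -y, over the plate's end; swings clockwise from above, along fixture -x at 1.57, stops at 2.9 rad. Off the plate from 1.5. Friction 0.03 N m; stays where left.
- keeper_1_knob (a point): Middle of the upright red knob of keeper 1, 13 mm in diameter, from z = 66 to 82 mm above the bench; it stands on the bar 32 mm from the pivot.
- keeper_2 (a joint): Angle of keeper 2, the same as keeper 1 turned half round the fixture, its pivot at fixture x = -131, y = -82 mm: 0 rad points along fixture +y; it swings clockwise seen from above, along fixture +x at 1.57, stops at 2.9, and is off the plate from about 1.5.
- keeper_2_knob (a point): Middle of the upright red knob of keeper 2, 13 mm in diameter, from z = 66 to 82 mm above the bench; 32 mm from the pivot.
- hold_plate: Loose plate, 0.45 kg: plywood deck 304 x 136 x 12 mm, an aluminium bushing block 44 x 40 x 20 mm at each end, black bow handle along x on top; origin at the centre of its underside, x along its length, z up. At the start it lies on the cheeks (underside 46 mm above the bench), its holes, 13.5 mm wide at x = +-131 mm, over the dowels. Two dark 3 mm pads under the deck touch nothing.
- plate_grip (a point): Middle of the handle's bar, 50 mm above the plate's underside, over its centre of mass. The bar is 126 mm long (along plate x), 16 mm wide and 16 mm high; there is 30 mm free between it and the deck, and its two posts are at plate x = +-50 mm.
- plate_hole_1 (a point): Lower mouth of the plate's hole at plate x = +131 mm; the hole is 20 mm deep.
- plate_hole_2 (a point): Lower mouth of the plate's hole at plate x = -131 mm.
- plate_rest: Plate rest, fixed: two plywood bearers, 26 x 160 mm, with black rubber tops, at x = +-112 mm of its frame, joined by two low rails; origin at the centre of its underside on the bench. The plate lies across both bearers, its length along the rest's x (either way round).
- rest_seat (a point): Where the centre of the plate's underside comes to lie: centre of the rest, at the height of the rubber tops, 32 mm above the bench.
- slab: Pallet slab, fixed: plywood 230 x 230 mm on three runners, its top 30 mm above the bench; origin at the centre of its underside. Four blue outlines, each as large as a carton's foot (106 x 48 mm), form a pinwheel round an empty square of 64 mm; 6 mm stay free between neighbouring cartons.
- place_1 (a point): Centre of outline 1 on the slab's top, at slab x = -27, y = -56 mm; its carton lies with its length along the slab's x. Axes as the slab.
- place_2 (a point): Centre of outline 2 on the slab's top, at slab x = 56, y = -27 mm; its carton lies with its length along the slab's y. Axes as the slab.
- place_3 (a point): Centre of outline 3 on the slab's top, at slab x = 27, y = 56 mm; its carton lies with its length along the slab's x. Axes as the slab.
- place_4 (a point): Centre of outline 4 on the slab's top, at slab x = -56, y = 27 mm; its carton lies with its length along the slab's y. Axes as the slab.
- carton_1: White goods carton with a blue band, loose, 106 x 48 x 42 mm (x, y, z), about 0.16 kg; origin at the centre of its underside, z up. Grip it across its 48 mm width (y); in the pinwheel there is room for a finger only on the outside and, on the inside, over the half of its length that borders the empty square. May be absent.
- carton_2: White goods carton with a blue band, loose, 106 x 48 x 42 mm (x, y, z), about 0.16 kg; origin at the centre of its underside, z up. Grip it across its 48 mm width (y); in the pinwheel there is room for a finger only on the outside and, on the inside, over the half of its length that borders the empty square. May be absent.
- carton_3: White goods carton with a blue band, loose, 106 x 48 x 42 mm (x, y, z), about 0.16 kg; origin at the centre of its underside, z up. Grip it across its 48 mm width (y); in the pinwheel there is room for a finger only on the outside and, on the inside, over the half of its length that borders the empty square. May be absent.
- carton_4: White goods carton with a blue band, loose, 106 x 48 x 42 mm (x, y, z), about 0.16 kg; origin at the centre of its underside, z up. Grip it across its 48 mm width (y); in the pinwheel there is room for a finger only on the outside and, on the inside, over the half of its length that borders the empty square. May be absent.
- small_carton: Small brown mailer carton, a bystander, 77 x 102 x 63 mm; origin under its middle.
- glue_stick: Upright blue and yellow glue stick, a bystander, 29 mm across, 92 mm high; origin under its middle.

How it is judged:
On the way:
1. the plate is lifted level, straight up, until both its holes are clear above the dowels (z of each of plate_hole_1, plate_hole_2 in the frame of fixture above 0.077 m and angle between hold_plate's own z axis and vertical below 0.1 rad and horizontal distance between hold_plate and fixture below 0.03 m), for 0.1 s.
At the end, for the whole second after the job is handed in: Both keepers are swung off (past 1.5 rad); the plate lies flat on the rest within 25 mm of its centre and 0.15 rad of its direction; every carton stands upright on the slab within 12 mm and 0.15 rad of an outline of its own; all at rest and released (value of joint each of keeper_1, keeper_2 above 1.5 rad and horizontal distance between hold_plate and rest_seat below 0.025 m and z of hold_plate in the frame of rest_seat between -0.006 and 0.006 m and angle between hold_plate's own z axis and vertical below 0.05 rad and angle between the x axis of hold_plate and the x axis of plate_rest, either way round below 0.15 rad and linear speed of each of hold_plate, carton_1, carton_2, carton_3, carton_4 below 0.02 m/s and ((horizontal distance between carton_1 and place_1 below 0.012 m and angle between the x axis of carton_1 and the x axis of slab, either way round below 0.15 rad) or (horizontal distance between carton_1 and place_2 below 0.012 m and angle between the x axis of carton_1 and the y axis of slab, either way round below 0.15 rad) or (horizontal distance between carton_1 and place_3 below 0.012 m and angle between the x axis of carton_1 and the x axis of slab, either way round below 0.15 rad) or (horizontal distance between carton_1 and place_4 below 0.012 m and angle between the x axis of carton_1 and the y axis of slab, either way round below 0.15 rad)) and z of carton_1 in the frame of place_1 between -0.006 and 0.006 m and angle between each of carton_1, carton_2, carton_3, carton_4's own z axis and vertical below 0.08 rad and ((horizontal distance between carton_2 and place_1 below 0.012 m and angle between the x axis of carton_2 and the x axis of slab, either way round below 0.15 rad) or (horizontal distance between carton_2 and place_2 below 0.012 m and angle between the x axis of carton_2 and the y axis of slab, either way round below 0.15 rad) or (horizontal distance between carton_2 and place_3 below 0.012 m and angle between the x axis of carton_2 and the x axis of slab, either way round below 0.15 rad) or (horizontal distance between carton_2 and place_4 below 0.012 m and angle between the x axis of carton_2 and the y axis of slab, either way round below 0.15 rad)) and z of carton_2 in the frame of place_1 between -0.006 and 0.006 m and ((horizontal distance between carton_3 and place_1 below 0.012 m and angle between the x axis of carton_3 and the x axis of slab, either way round below 0.15 rad) or (horizontal distance between carton_3 and place_2 below 0.012 m and angle between the x axis of carton_3 and the y axis of slab, either way round below 0.15 rad) or (horizontal distance between carton_3 and place_3 below 0.012 m and angle between the x axis of carton_3 and the x axis of slab, either way round below 0.15 rad) or (horizontal distance between carton_3 and place_4 below 0.012 m and angle between the x axis of carton_3 and the y axis of slab, either way round below 0.15 rad)) and z of carton_3 in the frame of place_1 between -0.006 and 0.006 m and ((horizontal distance between carton_4 and place_1 below 0.012 m and angle between the x axis of carton_4 and the x axis of slab, either way round below 0.15 rad) or (horizontal distance between carton_4 and place_2 below 0.012 m and angle between the x axis of carton_4 and the y axis of slab, either way round below 0.15 rad) or (horizontal distance between carton_4 and place_3 below 0.012 m and angle between the x axis of carton_4 and the x axis of slab, either way round below 0.15 rad) or (horizontal distance between carton_4 and place_4 below 0.012 m and angle between the x axis of carton_4 and the y axis of slab, either way round below 0.15 rad)) and z of carton_4 in the frame of place_1 between -0.006 and 0.006 m); the robot touches nothing.
It fails at once if a bystander is shoved more than 4 cm or knocked over (distance of any of small_carton, glue_stick from where it was at the start of the episode above 0.04 m or angle between glue_stick's own z axis and vertical above 0.5 rad).
Of carton_1, carton_2, carton_3, carton_4 only 3 to 4 are there at a start; the rules pass over those that are not, and their reading is None.
At some moment in a run one of carton_1, carton_2, carton_3, carton_4, hold_plate may be knocked a few centimetres aside while the robot is not near it.
Once in a run the grip may slacken for a moment while it holds something.
It also fails if it takes over 200 s, if anything falls off the work surface, if the arm or the gripper's body presses on something with over 40 N, if the wrist force passes 120 N, or if a joint passes its speed limit or range.

## Robot

A 7-joint arm with a two-finger parallel gripper is mounted at the origin on the work surface; the furniture and walls round the work are solid. World frame = base frame: x ahead of the robot, y to its left, z up, the work surface at z = 0. Lengths are in m, angles in rad, forces in N, time in s.
With the tool pointing down it reaches from about 0.425 to 0.825 m from the base axis. Payload 3.6 kg.
Tool frame: the origin (TCP) lies midway between the tips of the shut fingers; the grasp point (between the pads) lies 19 mm behind it; z points along the fingers, y is the line along which they close (so a half turn about z gives the same grasp; the last joint's range is limited). The gripper opens to 85 mm and grips with 20 to 120 N. Pads are 22 mm wide; open, the fingers measure 114 mm over their backs; the gripper's body (76 mm by 85 mm) begins 54 mm behind the grasp point. The pads swing forward as they close: fully open they stand 13 mm farther back than shut.
Start: joints at [1.224, 0.615, -0.013, 1.423, 0.008, 1.103, -0.04], TCP at [0.204, -0.617, 0.231] pointing down, gripper open.
Joint ranges: [-3.12, 3.12], [-0.3, 2.06], [-1.34, 1.32], [0.26, 2.42], [-1.36, 4.5], [0.01, 1.98], [-2.84, 2.84]. Speed limits (rad/s): [2.79, 2.79, 3.14, 3.14, 3.14, 3.14, 3.14].

## Interface

Orientations are given as a unit quaternion [w, x, y, z].
In Python, from bench import r gives the robot as it stands.
- The arm moves only by the shell command python3 -m jog 'ROWS'. ROWS is a JSON object of lists of equal length, an entry for each row: "dr": the turn, a rotation vector about the world's x, y, z in degrees, a list of three; "linear": the shift along the world's x, y, z in mm, a list of three; "jaw": the opening, from 0 (shut) to 1 (fully open). In form: {"dr": [[rx, ry, rz], ...], "linear": [[tx, ty, tz], ...], "jaw": [jaw, ...]}. A call has 1 to 20 rows; each row shifts and turns the commanded pose from where the row before left it; what a row does not reach is not made up. A row lasts 1/10 s, in which the tool goes at most 50 mm and 8.59 degrees, less where a joint would pass 70% of its speed; a pose out of reach is approached as far as the arm can. A call with a gripper value outside its range is refused whole. The fingers move at their own pace and stop on an object; the grip force is fixed at half the most. Time passes only in rows, so rows that do not move let the fingers close. It gives the time, the measured TCP pose, the force, the opening and the grip force at its end, in the units of the state.
- r.read_state(): the state, without advancing time (a new reading comes with each control period).
- r.camera(name): name is "scene" or "top" or "wrist"; returns a dict with "frame" (384x512x3 uint8, red, green, blue), "range_z" (384x512 float32, m along the optical axis (not along the pixel's ray), 0 where there is no reading), "intrinsics" (3x3 intrinsics, pixels), "distortion" ([k1, k2, p1, p2, k3] as OpenCV has them; the pictures are not rectified), "cam_to_world" (4x4, takes a point from camera to world coordinates); the wrist camera has in their place "mount" (4x4, takes a point from camera to tool coordinates, whose origin is the TCP and whose axes are the flange's). Camera axes: x right, y up, looking along -z (the intrinsics and any distortion apply to the point x, -y, -z); pixel columns grow to the right and rows downward; lengths in m; the calibration is good to about 2 mm. A picture is of the moment at which its call begins: read the wrist's pose just before it.
- r.finish_job(): hands the job in; it is judged then, once.
The state is a dict: "t": time; "joint_positions": joint angles; "joint_velocities": joint speeds; "joint_torque": joint torques, N m; "position": TCP position; "tcp_rot": TCP orientation; "contact_force": force on the tool from outside, world axes, zero at the start; "ft_torque": the same for the moment, N m; "width": opening from 0.0 (shut) to 1.0 (fully open); "grip_force": force on a finger pad.
Only numpy, scipy, OpenCV 4.12 (cv2) and the standard library are available. Lean on these libraries where they do the work, as an engineer would, in place of code of your own. Each camera call takes 0.05 s, during which the arm holds its last target. There are 200 camera calls.

## Working session

There is one attempt and no reset: what is moved stays moved. The work goes in short steps, Python scripts to look and compute and a shell command to move; the robot and the scene stay as the last step left them, time stands still between calls to the robot, and variables do not carry over. Pictures are saved under pics/ and viewed, at most 14 in all, crops included, and the job is handed in when it is done.

```bash
mkdir -p pics; ls; cat > h.py <<'E'
import numpy as np, cv2
from bench import r
from scipy.spatial.transform import Rotation as R
def snap(name, fn=None):
    s=r.read_state(); c=r.camera(name)
    if name=="wrist":
        q=s["tcp_rot"]; T=np.eye(4); T[:3,:3]=R.from_quat([q[1],q[2],q[3],q[0]]).as_matrix(); T[:3,3]=s["position"]
        c["cam_to_world"]=T@np.array(c["mount"])
    if fn: cv2.imwrite("pics/"+fn, c["frame"][:,:,::-1])
    return c
def cloud(c):
    d=c["range_z"]; h,w=d.shape; K=np.array(c["intrinsics"]); D=np.array(c["distortion"],float)
    v,u=np.mgrid[:h,:w]; p=cv2.undistortPoints(np.stack([u.ravel(),v.ravel()],1).astype(np.float64)[:,None],K,D)[:,0]
    z=d.ravel(); P=np.stack([p[:,0]*z,-p[:,1]*z,-z,np.ones_like(z)],1)
    W=(P@np.array(c["cam_to_world"]).T)[:,:3]; W[z==0]=np.nan
    return W.reshape(h,w,3)
def rect(pts):
    (cx,cy),(w,h),a=cv2.minAreaRect(np.float32(pts)*1000)
    if w<h: w,h,a=h,w,a+90
    a=(a+90)%180-90
    return np.round([cx,cy,w,h,a],1)
def st():
    s=r.read_state(); print({k:np.round(s[k],3).tolist() for k in("t","position","tcp_rot","contact_force","width","grip_force")})
E
cat > a.py <<'E'
from h import *
st()
for n in("top","scene"):
    c=snap(n,n+"0.png"); print(n,np.round(c["cam_to_world"],2).tolist(),np.round(c["intrinsics"],0).tolist(),c["distortion"])
    np.save(n+".npy",cloud(c))
E
python3 a.py
```

```text
pics
{'t': 0.0, 'position': [0.204, -0.616, 0.23], 'tcp_rot': [-0.001, 0.987, 0.159, -0.0], 'contact_force': [-0.092, -0.136, 0.4], 'width': 0.999, 'grip_force': 0.0}
top [[0.01, 0.99, -0.13, 0.38], [-1.0, 0.01, 0.01, 0.01], [0.01, 0.13, 0.99, 1.16], [0.0, 0.0, 0.0, 1.0]] [[359.0, 0.0, 252.0], [0.0, 359.0, 192.0], [0.0, 0.0, 1.0]] [-0.1050279  0.         0.         0.         0.       ]
scene [[-0.89, 0.26, -0.37, 0.04], [-0.46, -0.55, 0.7, 0.95], [-0.02, 0.79, 0.61, 0.89], [0.0, 0.0, 0.0, 1.0]] [[445.0, 0.0, 254.0], [0.0, 445.0, 186.0], [0.0, 0.0, 1.0]] [-0.01723595  0.          0.          0.          0.        ]
```

View pics/top0.png

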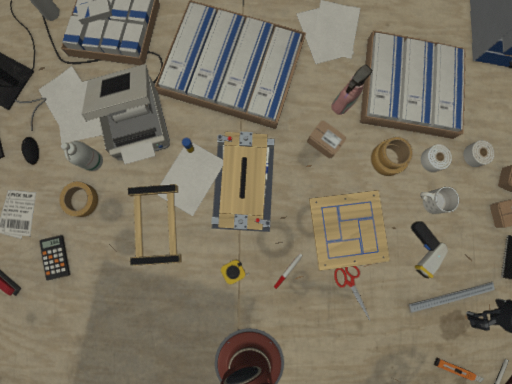

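View pics/scene0.png

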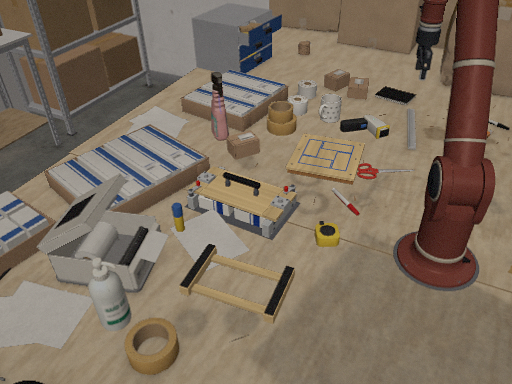

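Top view: fixture at px (215-273,132-230), rest at (130-180,185-263), slab at (310-388,192-270); glue stick at (188,145), mailer carton at (326,138). The red knobs are near (229,138) and (257,222).

```bash
cat > b.py <<'E'
from h import *
W=np.load("top.npy"); im=cv2.imread("pics/top0.png")
def reg(u0,u1,v0,v1,z0,z1):
    m=np.zeros(W.shape[:2],bool); m[v0:v1,u0:u1]=1
    return m&(W[...,2]>z0)&(W[...,2]<z1)
for n,a in dict(plate=(205,283,122,240,.05,.064),cheeks=(205,283,122,240,.035,.07),rest=(122,188,177,270,.02,.042),slab=(302,396,185,278,.02,.04),mail=(300,350,115,165,.05,.08),glue=(180,197,135,155,.07,.1)).items():
    m=reg(*a); P=W[m]; print(n,m.sum(),rect(P[:,:2]),np.round(np.median(P,0),3))
hsv=cv2.cvtColor(im,cv2.COLOR_BGR2HSV)
red=((hsv[...,0]<8)|(hsv[...,0]>172))&(hsv[...,1]>140)&reg(205,283,122,240,.04,.1)
n,l,s,cc=cv2.connectedComponentsWithStats(red.astype(np.uint8))
for i in range(1,n): print("red",s[i],cc[i],np.round(np.median(W[l==i],0),3))
hd=reg(205,283,122,240,.085,.11); print("handle",hd.sum(),rect(W[hd][:,:2]),np.median(W[hd],0))
cv2.imwrite("pics/crop1.png",cv2.resize(im[120:240,200:290],None,fx=5,fy=5,interpolation=2))
E
python3 b.py
```

```text
plate 3637 [593.7  22.1 347.  183.5  -3.4] [0.568 0.025 0.058]
cheeks 4225 [596.1  25.3 352.3 187.8  -3.9] [0.572 0.024 0.058]
rest 853 [431.9 309.1 250.7 159.4   4.7] [0.339 0.307 0.032]
slab 5095 [ 420.9 -313.4  232.4  231.2  -82.7] [ 0.42  -0.311  0.029]
mail 701 [ 714.6 -242.3  101.5   76.1   53.5] [ 0.713 -0.24   0.061]
glue 77 [685.1 203.7  26.7  25.4 -28.6] [0.683 0.203 0.091]
red [228 136   3   4  10] [229.  137.8] [0.7   0.072 0.082]
red [256 218   3   4  10] [257.  219.8] [ 0.446 -0.017  0.081]
handle 224 [608.8  34.7 196.8  42.1  11.2] [0.56996274 0.02657743 0.10297694]
```

View pics/crop1.png

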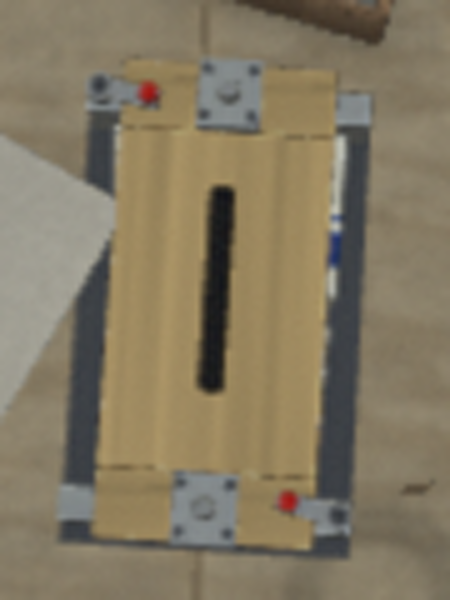

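The crop shows both keepers at 0 rad over the plate ends. The dowels are at crop (229,92) and (203,507), with knob 1 at (149,92) and knob 2 at (288,501).

```bash
cat >> h.py <<'E'
def pix(c,u,v,z):
    p=cv2.undistortPoints(np.array([[[u,v]]],float),np.array(c["intrinsics"]),np.array(c["distortion"],float))[0,0]
    T=np.array(c["cam_to_world"]); d=T[:3,:3]@np.array([p[0],-p[1],-1]); o=T[:3,3]
    return (o+d*(z-o[2])/d[2])[:2]
def pose2(a,b):  # a at +x end, b at -x end
    d=a-b; return np.round((a+b)/2*1000,1), round(np.degrees(np.arctan2(d[1],d[0])),2), round(np.linalg.norm(d)*1000,1)
E
cat > c.py <<'E'
from h import *
c=snap("top")
f=lambda x,y,z:pix(c,200+(x+.5)/5-.5,120+(y+.5)/5-.5,z)
print(pose2(f(229,92,.076),f(203,507,.076)))
print(pose2(f(149,92,.082),f(288,501,.082)))
print(pose2(f(98,86,.066),f(338,515,.066)), np.degrees(np.arctan2(82,131)))
for q in((149,92),(288,501)): print(f(*q,.082))
E
python3 c.py
python3 -m jog '{"dr":[[0,0,8],[0,0,8],[0,0,8],[0,0,8],[0,0,8],[0,0,8],[0,0,8],[0,0,6],[0,0,6],[0,0,0],[0,0,0],[0,0,0],[0,0,0],[0,0,0],[0,0,0],[0,0,0],[0,0,0],[0,0,0],[0,0,0],[0,0,0]],"linear":[[19,35,4],[19,35,4],[19,35,4],[19,35,4],[19,35,4],[19,35,4],[19,35,4],[19,35,4],[19,35,4],[19,35,4],[19,35,4],[19,35,4],[19,35,4],[19,35,4],[19,35,4],[19,35,4],[19,35,4],[19,35,4],[9,10,0],[0,0,0]],"jaw":[1,1,1,1,1,1,1,1,1,1,1,1,1,1,1,1,1,1,1,1]}'
python3 -c "
from h import *
st();snap('wrist','w1.png')"
```

```text
(array([572.2,  26.9]), np.float64(-2.78), np.float64(259.3))
(array([572.9,  26.1]), np.float64(19.26), np.float64(267.8))
(array([573.4,  27.2]), np.float64(29.61), np.float64(308.7)) 32.04468071873421
[0.69935361 0.07028046]
[ 0.44651017 -0.01806409]
t: 2.15
position: [0.5558, 0.0252, 0.3028]
tcp_rot: [-0.001, 0.728, 0.686, 0.0]
contact_force: [0.2, -0.6, 0.4]
width: 0.998
grip_force: 0.0
{'t': 2.15, 'position': [0.556, 0.025, 0.303], 'tcp_rot': [-0.001, 0.728, 0.686, 0.0], 'contact_force': [0.151, -0.572, 0.441], 'width': 0.998, 'grip_force': 0.0}
```

View pics/w1.png

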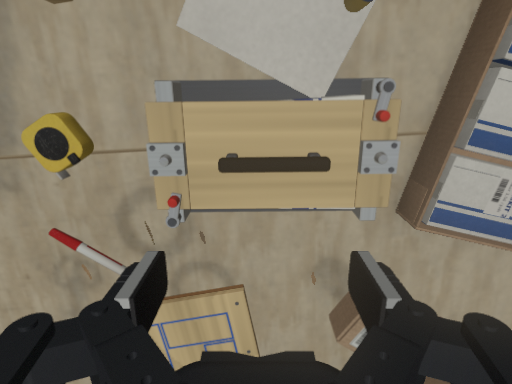

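Wrist view: dowels at (381,158) and (165,160), knob 1 at (384,116) and its pivot at (387,87), knob 2 at (173,201) and its pivot at (172,222). The handle is at (274,164).

```bash
cat > d.py <<'E'
from h import *
c=snap("wrist"); W=cloud(c); hsv=cv2.cvtColor(c["frame"],cv2.COLOR_RGB2HSV)
f=lambda u,v,z:pix(c,u,v,z)
print("dow",pose2(f(380.5,158,.076),f(165,160,.076)),"piv",pose2(f(387,87,.07),f(172,222,.07)))
red=((hsv[...,0]<8)|(hsv[...,0]>172))&(hsv[...,1]>140); 
n,l,s,cc=cv2.connectedComponentsWithStats(red.astype(np.uint8))
for i in range(1,n):
    if s[i][4]>40: print(s[i],cc[i],np.round(f(*cc[i],.08),4))
z=W[...,2]; y=W[...,1]
m=(z>.09)&(z<.115)&(abs(y-.026)<.09)&(abs(W[...,0]-.57)<.1); print("handle",rect(W[m][:,:2]),np.median(z[m]))
m=(z>.05)&(z<.063)&(abs(y-.026)<.15)&(abs(W[...,0]-.57)<.16);m=cv2.morphologyEx(m.astype(np.uint8),2,np.ones((15,15)))>0; print("deck",rect(W[m][:,:2]))
E
python3 d.py
```

```text
dow (array([572. ,  22.1]), np.float64(-3.07), np.float64(255.8)) piv (array([571.6,  20.5]), np.float64(29.18), np.float64(304.1))
[378 107  13  11 113] [384.10619469 112.11504425] [0.6991 0.0683]
[168 194  11  11  96] [173.33333333 199.01041667] [ 0.4482 -0.0192]
[ 50 227  33  22 300] [ 65.52       236.81666667] [ 0.3048 -0.0611]
handle [574.   23.7 125.5  16.4  -2.8] 0.10249934327925012
deck [573.7  23.3 303.9 135.9  -2.8]
```

```bash
python3 -m jog '{"dr":[[0,0,-4],[0,0,-4],[0,0,-4],[0,0,0],[0,0,0],[0,0,0],[0,0,0],[0,0,0],[0,0,0],[0,0,0],[0,0,0],[0,0,0],[0,0,0]],"linear":[[29,9,0],[29,9,0],[29,9,0],[29,9,0],[28,8,0],[0,0,0],[0,0,-40],[0,0,-40],[0,0,-40],[0,0,-40],[0,0,-25],[0,0,0],[0,0,0]],"jaw":[0.4,0.4,0.4,0.4,0.4,0.4,0.4,0.4,0.4,0.4,0.4,0.4,0.4]}'
python3 -c "
from h import *
st();c=snap('wrist','w2.png');print(pix(c,0,0,.08))
W=cloud(c);hsv=cv2.cvtColor(c['frame'],cv2.COLOR_RGB2HSV)
red=((hsv[...,0]<8)|(hsv[...,0]>172))&(hsv[...,1]>140)
n,l,s,cc=cv2.connectedComponentsWithStats(red.astype(np.uint8))
for i in range(1,n):
    if s[i][4]>40: print(s[i],cc[i],pix(c,*cc[i],.08),np.nanmedian(W[l==i],0))
"
```

```text
t: 3.55
position: [0.6993, 0.065, 0.1191]
tcp_rot: [0.0, 0.798, 0.603, -0.0]
contact_force: [0.5, 1.0, 0.9]
width: 0.397
grip_force: 0.0
{'t': 3.55, 'position': [0.699, 0.065, 0.119], 'tcp_rot': [0.0, 0.798, 0.603, -0.0], 'contact_force': [0.502, 0.992, 0.907], 'width': 0.397, 'grip_force': 0.0}
[0.60894898 0.21539588]
[251 201  19  25 380] [259.99736842 213.24736842] [0.70216345 0.07076626] [0.70201562 0.07090259 0.08038329]
```

View pics/w2.png

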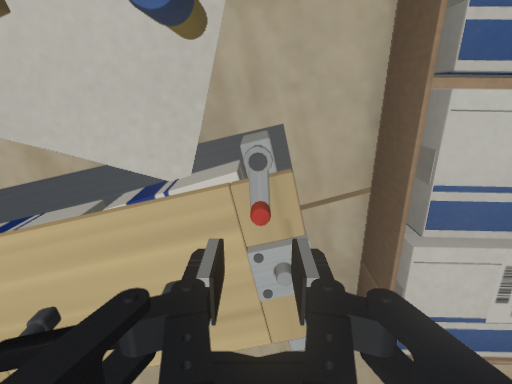

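Knob 1 stands centred between the fingers at px (260,213), which puts it at (0.702,0.071). I'll lower over it and swing.

```bash
python3 -m jog '{"dr":[[0,0,0],[0,0,0],[0,0,0],[0,0,0],[0,0,0]],"linear":[[3,6,0],[0,0,-20],[0,0,-20],[0,0,-12],[0,0,0]],"jaw":[0.4,0.4,0.4,0.4,0.4]}'
python3 -m jog '{"dr":[[0,0,-8.5],[0,0,-8.5],[0,0,-8.5],[0,0,-8.5],[0,0,-8.5],[0,0,-8.5],[0,0,-8.5],[0,0,-8.5],[0,0,-8.5],[0,0,-8.5],[0,0,-8.5],[0,0,-8.5],[0,0,-8.5],[0,0,0],[0,0,0],[0,0,0]],"linear":[[-4,1,0],[-4,2,0],[-4,3,0],[-3,3,0],[-3,4,0],[-2,4,0],[-2,4,0],[-1,4.5,0],[0,4.6,0],[0,4.6,0],[1,4.4,0],[2,4.4,0],[2,4,0],[0,0,0],[0,0,30],[0,0,40]],"jaw":[0.4,0.4,0.4,0.4,0.4,0.4,0.4,0.4,0.4,0.4,0.4,0.4,0.4,0.4,0.4,0.4]}'
```

```text
t: 4.1
position: [0.7016, 0.0731, 0.0653]
tcp_rot: [-0.001, 0.797, 0.604, -0.001]
contact_force: [-0.4, 0.6, 0.8]
width: 0.402
grip_force: 0.0
t: 5.7
position: [0.6828, 0.121, 0.1354]
tcp_rot: [0.001, 0.951, -0.308, -0.002]
contact_force: [1.3, 0.9, 0.1]
width: 0.401
grip_force: 0.0
```

```bash
python3 -m jog '{"dr":[[0,0,8.5],[0,0,8.5],[0,0,8.5],[0,0,8.5],[0,0,8.5],[0,0,8.5],[0,0,8.5],[0,0,8.5],[0,0,8.5],[0,0,8.5],[0,0,8.5],[0,0,8.5],[0,0,8.5],[0,0,0]],"linear":[[-18,-11,10],[-18,-11,10],[-18,-11,0],[-18,-11,0],[-18,-11,0],[-18,-11,0],[-18,-11,0],[-18,-11,0],[-18,-11,0],[-18,-11,0],[-18,-11,0],[-18,-11,-10],[-18,-11,-10],[0,0,0]],"jaw":[0.4,0.4,0.4,0.4,0.4,0.4,0.4,0.4,0.4,0.4,0.4,0.4,0.4,0.4]}'
cat > k.py <<'E'
from h import *
st();c=snap('wrist','w3.png')
W=cloud(c);hsv=cv2.cvtColor(c['frame'],cv2.COLOR_RGB2HSV)
red=((hsv[...,0]<8)|(hsv[...,0]>172))&(hsv[...,1]>140)
n,l,s,cc=cv2.connectedComponentsWithStats(red.astype(np.uint8))
for i in range(1,n):
    if s[i][4]>40: print(s[i],cc[i],pix(c,*cc[i],.08),np.nanmedian(W[l==i],0))
E
python3 k.py
```

```text
t: 7.1
position: [0.4474, -0.0245, 0.1362]
tcp_rot: [-0.001, 0.797, 0.604, -0.002]
contact_force: [-1.1, 0.7, -0.0]
width: 0.4
grip_force: 0.0
{'t': 7.1, 'position': [0.447, -0.025, 0.136], 'tcp_rot': [-0.001, 0.797, 0.604, -0.002], 'contact_force': [-1.129, 0.746, -0.003], 'width': 0.4, 'grip_force': 0.0}
[248 193  18  22 303] [256.72937294 203.76237624] [ 0.4480541  -0.01824993] [ 0.44795139 -0.01826609  0.08029651]
[ 67 282  50  24 626] [ 90.20447284 293.3514377 ] [ 0.31132832 -0.05290221] [ 0.2568648  -0.08908675  0.01196685]
```

```bash
python3 -m jog '{"dr":[[0,0,0],[0,0,0],[0,0,0],[0,0,0],[0,0,0],[0,0,0]],"linear":[[0,6,0],[0,0,-20],[0,0,-20],[0,0,-20],[0,0,-10],[0,0,0]],"jaw":[0.4,0.4,0.4,0.4,0.4,0.4]}'
python3 -m jog '{"dr":[[0,0,-8.5],[0,0,-8.5],[0,0,-8.5],[0,0,-8.5],[0,0,-8.5],[0,0,-8.5],[0,0,-8.5],[0,0,-8.5],[0,0,-8.5],[0,0,-8.5],[0,0,-8.5],[0,0,-8.5],[0,0,-8.5],[0,0,0],[0,0,30],[0,0,40],[0,0,50],[0,0,50],[0,0,0]],"linear":[[4,-1,0],[4,-2,0],[4,-3,0],[3,-3,0],[3,-4,0],[2,-4,0],[2,-4,0],[1,-4.5,0],[0,-4.6,0],[0,-4.6,0],[-1,-4.4,0],[-2,-4.4,0],[-2,-4,0],[0,0,0],[0,0,30],[0,0,40],[10,10,40],[20,20,40],[0,0,0]],"jaw":[0.4,0.4,0.4,0.4,0.4,0.4,0.4,0.4,0.4,0.4,0.4,0.4,0.4,0.4,0.4,0.4,0.4,0.4,0.4]}'
```

```text
t: 7.75
position: [0.4509, -0.0154, 0.0657]
tcp_rot: [-0.0, 0.796, 0.605, -0.0]
contact_force: [-0.3, 0.1, 0.3]
width: 0.4
grip_force: 0.0
t: 9.65
position: [0.5045, -0.0307, 0.2227]
tcp_rot: [-0.001, 1.0, -0.01, 0.008]
contact_force: [0.6, 0.2, -0.4]
width: 0.399
grip_force: 0.0
```

```bash
python3 -m jog '{"dr":[[0,0,-1.7],[0,0,0],[0,0,0],[0,0,0],[0,0,0]],"linear":[[20,15,25],[20,15,25],[15,12,20],[15,12,10],[0,0,0]],"jaw":[1,1,1,1,1]}'
cat > e.py <<'E'
from h import *
st();c=snap('wrist','w4.png'); W=cloud(c); z=W[...,2]; y=W[...,1]
m=(z>.09)&(z<.115)&(abs(y-.026)<.09)&(abs(W[...,0]-.57)<.1); print("handle",rect(W[m][:,:2]),np.median(z[m]))
t=snap('top','t2.png'); hsv=cv2.cvtColor(t['frame'],cv2.COLOR_RGB2HSV); Wt=cloud(t)
for C,Wc in((c,W),(t,Wt)):
  hsv=cv2.cvtColor(C['frame'],cv2.COLOR_RGB2HSV)
  red=((hsv[...,0]<8)|(hsv[...,0]>172))&(hsv[...,1]>130)&(Wc[...,2]>.05)&(Wc[...,2]<.1)
  n,l,s,cc=cv2.connectedComponentsWithStats(red.astype(np.uint8))
  for i in range(1,n):
    if s[i][4]>3: print(s[i],cc[i],pix(C,*cc[i],.08),np.nanmedian(Wc[l==i],0))
E
python3 e.py
```

```text
t: 10.15
position: [0.5701, 0.0226, 0.2975]
tcp_rot: [-0.001, 1.0, -0.028, 0.002]
contact_force: [0.5, -0.5, -0.6]
width: 1.003
grip_force: 0.0
{'t': 10.15, 'position': [0.57, 0.023, 0.298], 'tcp_rot': [-0.001, 1.0, -0.028, 0.002], 'contact_force': [0.452, -0.464, -0.563], 'width': 1.003, 'grip_force': 0.0}
handle [574.   23.8 123.8  15.8  -2.8] 0.10253832502617061
[162  60  13  12 119] [167.81512605  65.8907563 ] [0.67868935 0.11128855] [0.67865353 0.11136282 0.08011003]
[315 229  11  12  99] [319.93939394 234.54545455] [ 0.47336356 -0.05081483] [ 0.47325251 -0.05083903  0.08034946]
[268 211   2   3   6] [268.5 212. ] [ 0.47055836 -0.05213006] [ 0.47047903 -0.0521391   0.08013172]
```

View pics/w4.png

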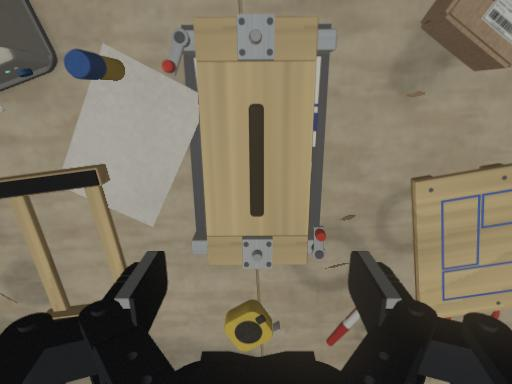

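Knob 1 reads about 1.9 rad. Knob 2 at px (320,234) is only about 1.5, because my stray rotation on lifting dragged it back, so I'll push keeper 2 further.

```bash
python3 -m jog '{"dr":[[0,0,0],[0,0,0],[0,0,0],[0,0,0],[0,0,0],[0,0,0],[0,0,0],[0,0,0],[0,0,0],[0,0,0],[0,0,0],[0,0,0],[0,0,0],[0,0,0],[0,0,0],[0,0,0],[0,0,0],[0,0,0],[0,0,0],[0,0,0]],"linear":[[-24,-18,-20],[-24,-18,-20],[-24,-18,-20],[-24,-18,-20],[0,0,0],[0,0,-45],[0,0,-45],[0,0,-40],[0,0,-21],[0,0,0],[0,-5,0],[0,-5,0],[-1,-5,0],[-1,-5,0],[-1,-5,0],[-1,-3,0],[0,0,0],[0,0,20],[0,0,40],[0,0,40]],"jaw":[0.4,0.4,0.4,0.4,0.4,0.4,0.4,0.4,0.4,0.4,0.4,0.4,0.4,0.4,0.4,0.4,0.4,0.4,0.4,0.4]}'
python3 -m jog '{"dr":[[0,0,0],[0,0,0],[0,0,0],[0,0,0],[0,0,0],[0,0,0],[0,0,0]],"linear":[[21,20,25],[20,20,25],[20,20,25],[20,20,25],[19,19,25],[0,0,10],[0,0,0]],"jaw":[1,1,1,1,1,1,1]}'
python3 e.py
```

```text
t: 12.25
position: [0.4671, -0.0801, 0.1657]
tcp_rot: [0.0, 1.0, -0.031, -0.002]
contact_force: [1.9, 0.7, 0.4]
width: 0.4
grip_force: 0.0
t: 12.95
position: [0.5687, 0.0189, 0.3012]
tcp_rot: [0.0, 1.0, -0.03, 0.001]
contact_force: [-0.5, -0.9, -0.8]
width: 1.0
grip_force: 0.0
{'t': 12.95, 'position': [0.569, 0.019, 0.301], 'tcp_rot': [0.0, 1.0, -0.03, 0.001], 'contact_force': [-0.499, -0.875, -0.82], 'width': 1.0, 'grip_force': 0.0}
handle [573.9  23.7 124.7  16.   -2.8] 0.10253399444012568
[158  59  13  12 121] [163.94214876  64.90909091] [0.67879592 0.1113224 ] [0.67878445 0.11121307 0.08016009]
[326 230  11  12  99] [331.22222222 235.56565657] [ 0.46694352 -0.06957711] [ 0.46678954 -0.06988473  0.08031017]
[213 143   2   4   6] [213.66666667 144.5       ] [0.67854795 0.11885499] [0.6781148  0.11768565 0.08229478]
[272 213   4   4  11] [273.81818182 214.18181818] [ 0.46410635 -0.06825926] [ 0.46450418 -0.06870937  0.08170678]
```

```bash
python3 -m jog '{"dr":[[0,0,0.6],[0,0,0],[0,0,0],[0,0,0],[0,0,0],[0,0,0],[0,0,0],[0,0,0],[0,0,0],[0,0,0],[0,0,0],[0,0,0],[0,0,0],[0,0,0],[0,0,0]],"linear":[[5,4.5,-20],[0,0,-45],[0,0,-45],[0,0,-45],[0,0,-40],[0,0,-20],[0,0,-9],[0,0,0],[0,0,0],[0,0,0],[0,0,0],[0,0,0],[0,0,0],[0,0,0],[0,0,0]],"jaw":[0.7,0.7,0.7,0.7,0.7,0.7,0.7,0.7,0,0,0,0,0,0,0]}'
```

```text
t: 14.55
position: [0.5743, 0.0238, 0.0778]
tcp_rot: [-0.0, 1.0, -0.025, 0.001]
contact_force: [-1.9, 1.5, 5.9]
width: 0.172
grip_force: 59.9
```

```bash
python3 -m jog '{"dr":[[0,0,0],[0,0,0],[0,0,0],[0,0,0],[0,0,0],[0,0,0],[0,0,0],[0,0,0],[0,0,0],[0,0,0],[0,0,0],[0,0,0]],"linear":[[0,0,5],[0,0,5],[0,0,5],[0,0,5],[0,0,5],[0,0,8],[0,0,8],[0,0,8],[0,0,8],[0,0,8],[0,0,0],[0,0,0]],"jaw":[0,0,0,0,0,0,0,0,0,0,0,0]}'
python3 -c "
from h import *
c=snap('scene','s5.png')"
```

```text
t: 15.75
position: [0.5732, 0.0234, 0.1415]
tcp_rot: [-0.0, 1.0, -0.025, -0.0]
contact_force: [-0.1, -0.3, -5.2]
width: 0.171
grip_force: 59.1
```

View pics/s5.png

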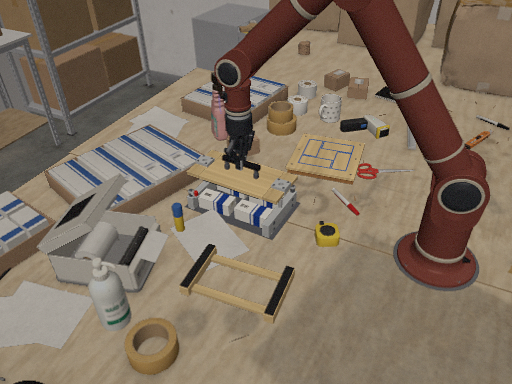

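The plate hangs level from the handle, clear of the dowels, and four cartons are visible below it. Now to the rest.

```bash
python3 -m jog '{"dr":[[0,0,0],[0,0,0],[0,0,0.7],[0,0,0.7],[0,0,0.7],[0,0,0.7],[0,0,0.7],[0,0,0.7],[0,0,0.7],[0,0,0.7],[0,0,0.7],[0,0,0.6],[0,0,0.6],[0,0,0],[0,0,0],[0,0,0]],"linear":[[0,0,15],[-5,0,20],[-11,20,5],[-12,22,0],[-12,24,0],[-12,24,0],[-12,24,0],[-12,24,0],[-12,24,0],[-12,24,0],[-12,24,0],[-12,24,0],[-10,20,0],[-10,20,0],[-7,11,0],[0,0,0]],"jaw":[0,0,0,0,0,0,0,0,0,0,0,0,0,0,0,0]}'
cat > f.py <<'E'
from h import *
st()
t=snap('top','t6.png'); W=cloud(t); z=W[...,2]
def reg(x0,x1,y0,y1,z0,z1): 
    return W[(W[...,0]>x0)&(W[...,0]<x1)&(W[...,1]>y0)&(W[...,1]<y1)&(z>z0)&(z<z1)]
P=reg(.25,.62,.19,.43,.10,.19); print("plate",len(P),rect(P[:,:2]),np.median(P,0))
P=reg(.25,.62,.19,.43,.04,.09); print("plate low",len(P), len(P)>20 and (rect(P[:,:2]),np.median(P,0)))
P=reg(.4,.76,-.1,.15,.035,.055); print("cart",len(P))
E
python3 f.py
```

```text
t: 17.4
position: [0.4205, 0.3105, 0.1809]
tcp_rot: [-0.0, 0.999, 0.042, -0.001]
contact_force: [1.1, -0.1, -5.7]
width: 0.17
grip_force: 64.4
{'t': 17.4, 'position': [0.421, 0.311, 0.181], 'tcp_rot': [-0.0, 0.999, 0.042, -0.001], 'contact_force': [1.071, -0.067, -5.672], 'width': 0.17, 'grip_force': 64.402}
plate 4159 [419.8 312.  306.8 139.2   5.1] [0.41281989 0.29748999 0.16138301]
plate low 3 False
cart 2777
```

View pics/t6.png

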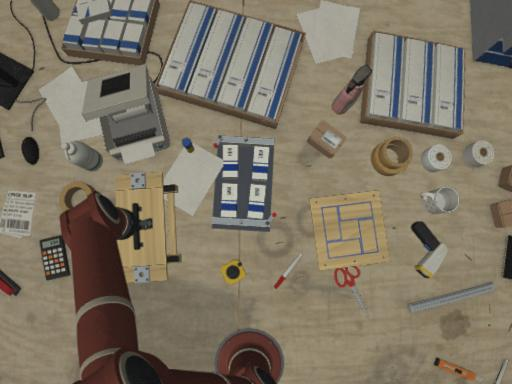

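The plate is aligned above the rest, and four cartons stand in the fixture.

```bash
python3 -m jog '{"dr":[[0,0,0],[0,0,0],[0,0,0],[0,0,0],[0,0,0],[0,0,0],[0,0,0],[0,0,0],[0,0,0],[0,0,0]],"linear":[[6,-1,0],[6,-1,0],[0,0,-25],[0,0,-25],[0,0,-25],[0,0,-20],[0,0,-10],[0,0,-6],[0,0,-3],[0,0,0]],"jaw":[0,0,0,0,0,0,0,0,0,0]}'
```

```text
t: 18.45
position: [0.435, 0.3066, 0.0677]
tcp_rot: [-0.0, 0.999, 0.04, 0.001]
contact_force: [-0.8, 0.5, -5.1]
width: 0.174
grip_force: 64.3
```

```bash
python3 -m jog '{"dr":[[0,0,0],[0,0,0],[0,0,0],[0,0,0],[0,0,0],[0,0,0],[0,0,0],[0,0,0],[0,0,0],[0,0,0],[0,0,0],[0,0,0]],"linear":[[0,0,-2],[0,0,-2],[0,0,0],[0,0,0],[0,0,0],[0,0,0],[0,0,0],[0,0,10],[0,0,30],[0,0,45],[0,0,45],[0,0,0]],"jaw":[0,0,0,0.5,0.5,0.5,0.5,0.5,0.5,0.5,0.5,0.5]}'
python3 -m jog '{"dr":[[0,0,-1],[0,0,-1],[0,0,-1],[0,0,-1],[0,0,-1],[0,0,-1],[0,0,-1],[0,0,0],[0,0,0],[0,0,0],[0,0,0],[0,0,0]],"linear":[[10,-30,30],[15,-30,30],[15,-30,25],[15,-30,0],[15,-30,0],[15,-30,0],[15,-30,0],[10,-30,0],[10,-30,0],[5,-10,0],[0,0,0],[0,0,0]],"jaw":[1,1,1,1,1,1,1,1,1,1,1,1]}'
cat > g.py <<'E'
from h import *
import sys
def cartons(c):
    W=cloud(c); z=W[...,2]; hsv=cv2.cvtColor(c['frame'],cv2.COLOR_RGB2HSV)
    out=[]
    for (x0,x1,y0,y1,zt,n) in((.45,.70,-.06,.12,.042,"fix"),(.25,.60,-.48,-.15,.072,"slab")):
        m=(W[...,0]>x0)&(W[...,0]<x1)&(W[...,1]>y0)&(W[...,1]<y1)&(abs(z-zt)<.008)
        k,l,s,cc=cv2.connectedComponentsWithStats(m.astype(np.uint8),connectivity=4)
        for i in range(1,k):
            if s[i][4]>150: print(n,s[i][4],rect(W[l==i][:,:2]),np.round(np.median(W[l==i],0),3))
if __name__=="__main__":
    st()
    c=snap(sys.argv[1],sys.argv[2]); cartons(c)
E
python3 f.py; python3 g.py wrist w7.png
```

```text
t: 19.65
position: [0.4381, 0.3089, 0.2003]
tcp_rot: [-0.004, 0.999, 0.04, 0.006]
contact_force: [0.3, -0.1, 0.7]
width: 0.497
grip_force: 0.0
t: 20.85
position: [0.5589, 0.0287, 0.2781]
tcp_rot: [-0.001, 1.0, -0.02, -0.0]
contact_force: [-0.8, 0.9, 0.1]
width: 1.001
grip_force: 0.0
{'t': 20.85, 'position': [0.559, 0.029, 0.278], 'tcp_rot': [-0.001, 1.0, -0.02, -0.0], 'contact_force': [-0.836, 0.91, 0.09], 'width': 1.001, 'grip_force': 0.0}
plate 0 [0. 0. 0. 0. 0.] [nan nan nan]
plate low 3997 (array([452.9, 309.7, 345.3, 142.2,   5.6]), array([0.43072207, 0.30353606, 0.04445848]))
cart 292
{'t': 20.9, 'position': [0.559, 0.029, 0.278], 'tcp_rot': [-0.001, 1.0, -0.019, -0.0], 'contact_force': [-0.341, -0.535, 0.391], 'width': 1.004, 'grip_force': 0.0}
fix 1252 [698.4  21.6 163.3  10.2  87.2] [0.696 0.001 0.045]
fix 4108 [6.376e+02 6.640e+01 1.067e+02 4.830e+01 6.000e-01] [0.641 0.066 0.041]
fix 4115 [632.5 -30.5 106.8  48.3  -3.4] [ 0.636 -0.03   0.041]
fix 6830 [506.2  36.6 164.3 116.1  88.5] [0.507 0.044 0.041]
  return _methods._mean(a, axis=axis, dtype=dtype,
  ret = um.true_divide(
```

View pics/w7.png

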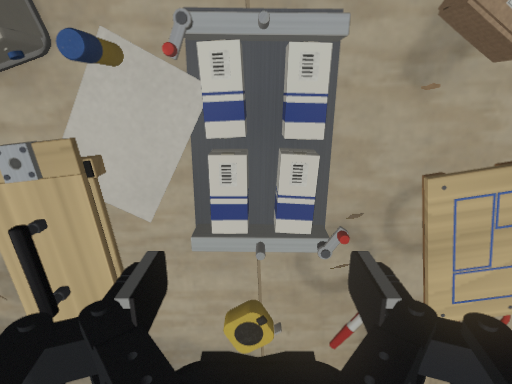

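The plate lies on the rest. The four cartons show at (222,90), (306,90), (229,193), (296,193); keeper 1's knob is at (169,49) and keeper 2's at (344,238). I'll start with the far +y carton.

```bash
python3 -m jog '{"dr":[[0,0,1.4],[0,0,1.4],[0,0,0],[0,0,0],[0,0,0],[0,0,0],[0,0,0],[0,0,0],[0,0,0],[0,0,0],[0,0,0],[0,0,0],[0,0,0],[0,0,0],[0,0,0],[0,0,0]],"linear":[[30,20,-20],[33,17,-30],[0,0,-45],[0,0,-45],[0,0,-45],[0,0,-40],[0,0,-30],[0,0,-17],[0,0,0],[0,0,0],[0,0,0],[0,0,0],[0,0,0],[0,0,20],[0,0,30],[0,0,0]],"jaw":[1,1,1,1,1,1,1,1,1,0,0,0,0,0,0,0]}'
```

```text
t: 22.55
position: [0.6253, 0.0633, 0.0602]
tcp_rot: [-0.0, 1.0, 0.003, 0.004]
contact_force: [1.2, 0.0, -1.1]
width: 0.554
grip_force: 63.1
```

```bash
python3 -m jog '{"dr":[[0,0,0],[0,0,0],[0,0,1],[0,0,1],[0,0,1],[0,0,1],[0,0,1],[0,0,1],[0,0,1],[0,0,0],[0,0,0],[0,0,0],[0,0,0],[0,0,0]],"linear":[[0,0,40],[0,0,40],[-20,-30,30],[-20,-33,20],[-20,-33,0],[-20,-33,0],[-20,-33,0],[-20,-33,0],[-20,-33,0],[-20,-33,0],[-20,-33,0],[-17,-25,0],[0,0,0],[0,0,0]],"jaw":[0,0,0,0,0,0,0,0,0,0,0,0,0,0]}'
cat > p.py <<'E'
from h import *
st(); W=cloud(snap('wrist','w8.png')); z=W[...,2]; x=W[...,0]
for n,Wc in(("wrist",W),("top",cloud(snap('top','t8.png')))):
    z=Wc[...,2]; m=(abs(z-.03)<.006)&(abs(Wc[...,0]-.42)<.16)&(abs(Wc[...,1]+.313)<.16)
    m=cv2.morphologyEx(m.astype(np.uint8),2,np.ones((5,5)))>0
    print(n,"slab",m.sum(),rect(Wc[m][:,:2]))
    m=(z>.1)&(z<.2)&(abs(Wc[...,0]-.44)<.12)&(abs(Wc[...,1]+.26)<.12)
    print("held?",m.sum(), m.sum()>5 and rect(Wc[m][:,:2]))
E
python3 p.py
```

```text
t: 23.95
position: [0.4244, -0.2557, 0.1856]
tcp_rot: [-0.001, 0.998, 0.063, -0.001]
contact_force: [1.0, 0.7, -1.5]
width: 0.552
grip_force: 62.9
{'t': 23.95, 'position': [0.424, -0.256, 0.186], 'tcp_rot': [-0.001, 0.998, 0.063, -0.001], 'contact_force': [1.036, 0.746, -1.46], 'width': 0.552, 'grip_force': 62.911}
wrist slab 32060 [ 421.7 -316.3  230.2  229.6  -82.7]
held? 589 [ 461.1 -251.2   74.    62.2  -82.9]
top slab 2240 [ 420.6 -304.5  230.1  214.2    6.9]
held? 52 [ 436.4 -227.5  104.4    3.1    6.7]
```

View pics/w8.png

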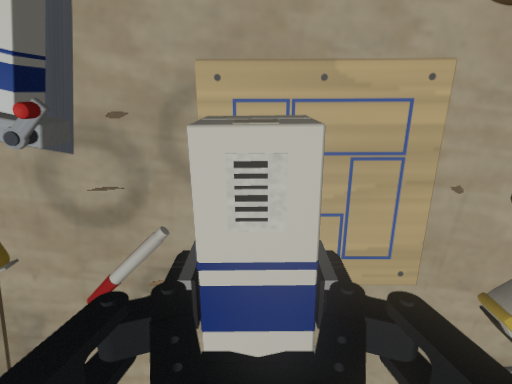

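Held carton is straight in the jaws (190-323 px wide). Outlines P2 (294-412,100-154) and P1 (350-400,158-257) are visible, and the chirality matches.

```bash
python3 -m jog '{"dr":[[0,0,0],[0,0,0],[0,0,0],[0,0,0],[0,0,0],[0,0,0],[0,0,0],[0,0,0]],"linear":[[3,-3,-20],[0,0,-30],[0,0,-35],[0,0,-30],[0,0,-20],[0,0,-9],[0,0,0],[0,0,0]],"jaw":[0,0,0,0,0,0,0,0]}'
```

```text
t: 24.85
position: [0.4294, -0.2583, 0.0429]
tcp_rot: [0.0, 0.998, 0.065, 0.001]
contact_force: [-0.1, -0.2, -1.4]
width: 0.555
grip_force: 63.0
```

```bash
python3 -m jog '{"dr":[[0,0,0],[0,0,0],[0,0,0]],"linear":[[0,0,-3],[0,0,-2],[0,0,0]],"jaw":[0,0,0]}'
```

```text
t: 25.15
position: [0.4291, -0.2588, 0.0384]
tcp_rot: [0.0, 0.998, 0.065, 0.001]
contact_force: [-0.2, 0.4, 3.7]
width: 0.557
grip_force: 63.4
```

```bash
python3 -m jog '{"dr":[[0,0,0],[0,0,0],[0,0,0],[0,0,0],[0,0,0],[0,0,0],[0,0,0],[0,0,0]],"linear":[[0,0,0],[0,0,0],[0,0,0],[0,0,10],[0,0,40],[0,0,45],[0,0,45],[0,0,0]],"jaw":[0.75,0.75,0.75,0.75,0.75,0.75,0.75,0.75]}'
python3 -m jog '{"dr":[[0,0,-1],[0,0,-1],[0,0,-1],[0,0,-1],[0,0,-1],[0,0,-1],[0,0,-1],[0,0,-1],[0,0,-1],[0,0,-1],[0,0,-1]],"linear":[[12,30,10],[12,32,10],[12,32,10],[12,32,10],[12,32,10],[12,32,10],[12,32,5],[12,32,5],[10,15,0],[0,0,0],[0,0,0]],"jaw":[1,1,1,1,1,1,1,1,1,1,1]}'
sed -i 's/(.45,.70,-.06,.12,.042,"fix")/(.453,.69,-.06,.12,.042,"fix")/' g.py
python3 g.py top t9.png; python3 g.py wrist w9.png
```

```text
t: 25.95
position: [0.4318, -0.2609, 0.1837]
tcp_rot: [0.004, 0.998, 0.064, 0.006]
contact_force: [0.5, 0.2, -0.0]
width: 0.753
grip_force: 0.0
t: 27.05
position: [0.5336, 0.0097, 0.2469]
tcp_rot: [0.001, 0.999, -0.032, -0.001]
contact_force: [-0.3, -0.3, -1.1]
width: 0.998
grip_force: 0.0
{'t': 27.05, 'position': [0.534, 0.01, 0.247], 'tcp_rot': [0.001, 0.999, -0.032, -0.001], 'contact_force': [-0.272, -0.308, -1.058], 'width': 0.998, 'grip_force': 0.0}
slab 541 [ 442.8 -254.5  106.9   48.2    7.5] [ 0.443 -0.254  0.071]
{'t': 27.1, 'position': [0.533, 0.009, 0.247], 'tcp_rot': [0.001, 0.999, -0.033, -0.001], 'contact_force': [-0.007, -0.587, 0.076], 'width': 0.993, 'grip_force': 0.0}
fix 5218 [632.9 -30.7 106.5  48.1  -3.5] [ 0.636 -0.031  0.041]
fix 3706 [508.3 -18.6 107.1  48.3  -5.4] [ 0.513 -0.019  0.041]
fix 4177 [509.1  68.5 112.1 102.4   0. ] [0.509 0.068 0.041]
slab 3051 [ 442.3 -249.2  107.3   35.6    7.4] [ 0.446 -0.246  0.071]
```

```bash
python3 -m jog '{"dr":[[0,0,0],[0,0,0],[0,0,0],[0,0,0],[0,0,0],[0,0,0],[0,0,0],[0,0,0],[0,0,0],[0,0,0],[0,0,0],[0,0,0],[0,0,0],[0,0,0],[0,0,0],[0,0,0]],"linear":[[28,-13,0],[28,-13,0],[28,-13,-20],[0,0,-45],[0,0,-45],[0,0,-45],[0,0,-40],[0,0,-30],[0,0,-16],[0,0,0],[0,0,0],[0,0,0],[0,0,0],[0,0,0],[0,0,30],[0,0,40]],"jaw":[1,1,1,1,1,1,1,1,1,1,0,0,0,0,0,0]}'
```

```text
t: 28.75
position: [0.616, -0.0281, 0.075]
tcp_rot: [-0.0, 1.0, -0.031, -0.003]
contact_force: [-0.2, 0.7, -1.2]
width: 0.555
grip_force: 62.8
```

```bash
python3 -m jog '{"dr":[[0,0,0],[0,0,0],[0,0,8.4],[0,0,8.4],[0,0,8.4],[0,0,8.4],[0,0,8.4],[0,0,8.4],[0,0,8.4],[0,0,8.4],[0,0,8.4],[0,0,8.4],[0,0,8.4],[0,0,8.4],[0,0,0],[0,0,0],[0,0,0]],"linear":[[0,0,40],[0,0,40],[-21,-24,30],[-21,-24,0],[-21,-24,0],[-21,-24,0],[-21,-24,0],[-21,-24,0],[-21,-24,0],[-21,-24,0],[-21,-24,0],[-21,-24,0],[-21,-24,0],[-21,-22,0],[0,0,0],[0,0,0],[0,0,0]],"jaw":[0,0,0,0,0,0,0,0,0,0,0,0,0,0,0,0,0]}'
cat > q.py <<'E'
from h import *
st()
c=snap('wrist','w10.png'); Wc=cloud(c); z=Wc[...,2]
m=(z>.12)&(z<.24)
k,l,s,cc=cv2.connectedComponentsWithStats(m.astype(np.uint8),connectivity=4)
W=cloud(snap('top')); z=W[...,2]; m=(abs(z-.071)<.006)&(abs(W[...,0]-.42)<.13)&(abs(W[...,1]+.313)<.13)
print("on slab",m.sum(),m.sum()>50 and rect(W[m][:,:2]))
E
python3 q.py
```

```text
t: 30.45
position: [0.367, -0.3136, 0.1865]
tcp_rot: [0.0, 0.661, 0.75, 0.0]
contact_force: [-0.9, 1.1, -1.6]
width: 0.553
grip_force: 63.0
{'t': 30.45, 'position': [0.367, -0.314, 0.186], 'tcp_rot': [0.0, 0.661, 0.75, 0.0], 'contact_force': [-0.91, 1.149, -1.603], 'width': 0.553, 'grip_force': 63.019}
on slab 532 [ 442.8 -255.4  106.6   49.2    8. ]
```

View pics/w10.png

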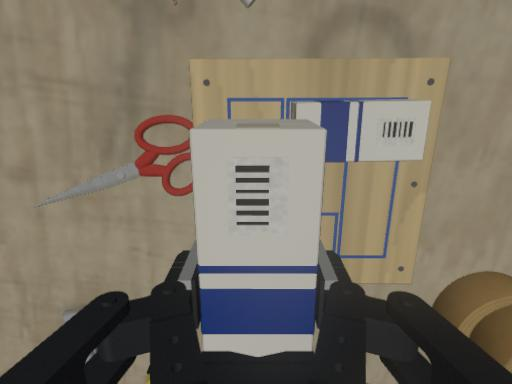

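Carton is held straight, over outline P4 (228-284 px); the carton on P3 stands on its outline at the right (290-428). Lowering.

```bash
python3 -m jog '{"dr":[[0,0,0],[0,0,0],[0,0,0],[0,0,0],[0,0,0],[0,0,0],[0,0,0],[0,0,0],[0,0,0]],"linear":[[-3,0,-20],[0,0,-30],[0,0,-35],[0,0,-30],[0,0,-20],[0,0,-8],[0,0,-3],[0,0,-2],[0,0,0]],"jaw":[0,0,0,0,0,0,0,0,0]}'
```

```text
t: 31.45
position: [0.3641, -0.3148, 0.0391]
tcp_rot: [0.001, 0.661, 0.75, 0.0]
contact_force: [0.4, -0.5, -1.8]
width: 0.548
grip_force: 63.1
```

```bash
python3 -m jog '{"dr":[[0,0,0],[0,0,0],[0,0,0],[0,0,0],[0,0,0],[0,0,0],[0,0,0],[0,0,0],[0,0,0],[0,0,0]],"linear":[[0,0,-2],[0,0,0],[0,0,0],[0,0,0],[0,0,0],[0,0,10],[0,0,40],[0,0,45],[0,0,45],[0,0,0]],"jaw":[0,0,0.75,0.75,0.75,0.75,0.75,0.75,0.75,0.75]}'
python3 -m jog '{"dr":[[0,0,-8.5],[0,0,-8.5],[0,0,-8.5],[0,0,-8.5],[0,0,-8.5],[0,0,-8.5],[0,0,-8.5],[0,0,-8.5],[0,0,-8.5],[0,0,-8.5],[0,0,-8.5],[0,0,-8.5],[0,0,0]],"linear":[[10,28,10],[10,28,10],[10,28,10],[10,28,10],[10,28,10],[10,28,10],[10,28,5],[10,28,5],[10,28,0],[10,28,0],[10,28,0],[8,15,0],[0,0,0]],"jaw":[1,1,1,1,1,1,1,1,1,1,1,1,1]}'
sed -i 's/(.453,.69/(.46,.69/' g.py
python3 g.py top t11.png; python3 g.py wrist w11.png
```

```text
t: 32.45
position: [0.3668, -0.3168, 0.1825]
tcp_rot: [0.007, 0.661, 0.75, 0.0]
contact_force: [-0.1, -0.7, 0.9]
width: 0.748
grip_force: 0.0
t: 33.75
position: [0.4817, 0.0117, 0.2461]
tcp_rot: [-0.001, 0.999, -0.039, -0.0]
contact_force: [0.1, 0.4, 0.1]
width: 1.0
grip_force: 0.0
{'t': 33.75, 'position': [0.482, 0.012, 0.246], 'tcp_rot': [-0.001, 0.999, -0.039, -0.0], 'contact_force': [0.116, 0.378, 0.132], 'width': 1.0, 'grip_force': 0.0}
slab 545 [ 443.1 -254.9  107.    49.     8. ] [ 0.443 -0.254  0.071]
slab 552 [ 363.3 -299.6  109.2   49.5  -83.4] [ 0.363 -0.301  0.071]
{'t': 33.8, 'position': [0.481, 0.009, 0.246], 'tcp_rot': [0.0, 0.999, -0.039, -0.0], 'contact_force': [-0.79, -0.311, 1.03], 'width': 1.0, 'grip_force': 0.0}
fix 4117 [509.9 -18.7 103.2  48.5  -4.8] [ 0.514 -0.019  0.041]
fix 4221 [512.2  67.6 105.4  48.5  -2.3] [0.516 0.067 0.041]
slab 2427 [ 441.8 -243.   106.7   23.3    7.6] [ 0.445 -0.24   0.071]
slab 836 [ 357.2 -258.7   50.    20.9    4.6] [ 0.359 -0.256  0.071]
```

```bash
python3 -m jog '{"dr":[[0,0,-0.5],[0,0,0],[0,0,0],[0,0,0],[0,0,0],[0,0,0],[0,0,0],[0,0,0],[0,0,0],[0,0,0],[0,0,0],[0,0,0],[0,0,0],[0,0,0],[0,0,0]],"linear":[[21,-15,0],[21,-15,-20],[0,0,-45],[0,0,-45],[0,0,-45],[0,0,-40],[0,0,-30],[0,0,-15],[0,0,0],[0,0,0],[0,0,0],[0,0,0],[0,0,0],[0,0,30],[0,0,40]],"jaw":[0.85,0.85,0.85,0.85,0.85,0.85,0.85,0.85,0.85,0,0,0,0,0,0]}'
```

```text
t: 35.35
position: [0.5218, -0.0215, 0.0757]
tcp_rot: [0.0, 0.999, -0.046, -0.002]
contact_force: [1.3, 0.6, -1.6]
width: 0.554
grip_force: 62.4
```

```bash
python3 -m jog '{"dr":[[0,0,0],[0,0,0],[0,0,2],[0,0,2],[0,0,2],[0,0,2],[0,0,2],[0,0,2],[0,0,0.6],[0,0,0],[0,0,0],[0,0,0],[0,0,0],[0,0,0],[0,0,0],[0,0,0]],"linear":[[0,0,40],[0,0,40],[-8,-27,30],[-9,-30,0],[-9,-30,0],[-9,-30,0],[-9,-30,0],[-9,-30,0],[-9,-30,0],[-9,-30,0],[-9,-30,0],[-9,-30,0],[-9,-30,0],[-9,-29,0],[0,0,0],[0,0,0]],"jaw":[0,0,0,0,0,0,0,0,0,0,0,0,0,0,0,0]}'
python3 q.py
```

```text
t: 36.95
position: [0.4153, -0.3777, 0.186]
tcp_rot: [-0.001, 0.998, 0.063, -0.0]
contact_force: [0.4, 0.1, -2.4]
width: 0.552
grip_force: 62.6
{'t': 36.95, 'position': [0.415, -0.378, 0.186], 'tcp_rot': [-0.001, 0.998, 0.063, -0.0], 'contact_force': [0.361, 0.067, -2.373], 'width': 0.552, 'grip_force': 62.641}
on slab 1089 [ 419.2 -290.1  164.4  111.9    8.2]
```

View pics/w10.png

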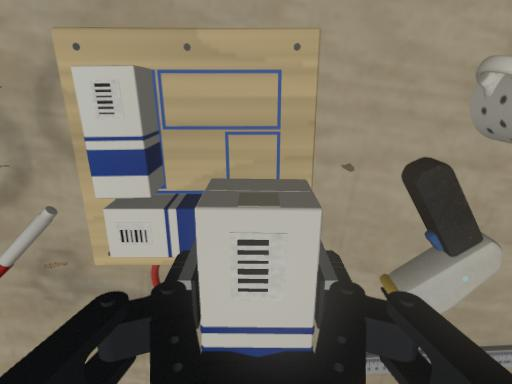

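P3 and P4 are occupied (left and lower left), P2 is free (160-280,70-128), and the third carton hangs straight over P1. Lowering.

```bash
python3 -m jog '{"dr":[[0,0,0],[0,0,0],[0,0,0],[0,0,0],[0,0,0],[0,0,0],[0,0,0],[0,0,0],[0,0,0]],"linear":[[0,0,-20],[0,0,-30],[0,0,-35],[0,0,-30],[0,0,-20],[0,0,-8],[0,0,-4],[0,0,-2],[0,0,0]],"jaw":[0,0,0,0,0,0,0,0,0]}'
```

```text
t: 37.95
position: [0.4172, -0.3777, 0.0383]
tcp_rot: [0.001, 0.998, 0.064, 0.001]
contact_force: [-0.4, -1.2, -2.4]
width: 0.553
grip_force: 62.5
```

```bash
python3 -m jog '{"dr":[[0,0,0],[0,0,0],[0,0,0],[0,0,0],[0,0,0],[0,0,0],[0,0,0],[0,0,0],[0,0,0],[0,0,0]],"linear":[[0,0,-1.5],[0,0,0],[0,0,0],[0,0,0],[0,0,0],[0,0,10],[0,0,40],[0,0,45],[0,0,45],[0,0,0]],"jaw":[0,0,0.75,0.75,0.75,0.75,0.75,0.75,0.75,0.75]}'
python3 -m jog '{"dr":[[0,0,-1],[0,0,-1],[0,0,-1],[0,0,-1],[0,0,-1],[0,0,-1],[0,0,-1],[0,0,-1],[0,0,-1],[0,0,-1],[0,0,0],[0,0,0],[0,0,0],[0,0,0]],"linear":[[6,30,10],[6,32,10],[6,32,10],[6,32,10],[6,32,10],[6,32,10],[6,32,5],[6,32,5],[6,32,0],[6,32,0],[6,32,0],[6,32,0],[4,32,0],[0,0,0]],"jaw":[1,1,1,1,1,1,1,1,1,1,1,1,1,1]}'
python3 g.py top t12.png; python3 g.py wrist w12.png
```

```text
t: 38.95
position: [0.4198, -0.3806, 0.1831]
tcp_rot: [0.005, 0.998, 0.064, 0.005]
contact_force: [0.2, 0.0, 0.3]
width: 0.751
grip_force: 0.0
t: 40.35
position: [0.4923, 0.0426, 0.2458]
tcp_rot: [-0.002, 1.0, -0.019, 0.0]
contact_force: [0.7, -0.1, -0.3]
width: 1.004
grip_force: 0.0
{'t': 40.35, 'position': [0.492, 0.043, 0.246], 'tcp_rot': [-0.002, 1.0, -0.019, 0.0], 'contact_force': [0.71, -0.074, -0.331], 'width': 1.004, 'grip_force': 0.0}
slab 547 [ 443.  -255.   106.8   48.7    8. ] [ 0.443 -0.254  0.071]
slab 1080 [ 393.9 -322.1  162.6  104.9  -82.5] [ 0.375 -0.35   0.071]
{'t': 40.4, 'position': [0.492, 0.039, 0.246], 'tcp_rot': [-0.001, 1.0, -0.021, -0.0], 'contact_force': [-0.165, -0.232, -0.548], 'width': 1.003, 'grip_force': 0.0}
fix 4078 [511.7  67.9 104.5  48.1  -2.2] [0.516 0.068 0.041]
```

```bash
python3 -m jog '{"dr":[[0,0,0],[0,0,0],[0,0,0],[0,0,0],[0,0,0],[0,0,0],[0,0,0],[0,0,0],[0,0,0],[0,0,0],[0,0,0],[0,0,0],[0,0,0],[0,0,0],[0,0,0]],"linear":[[17,14,0],[17,13,-20],[0,0,-45],[0,0,-45],[0,0,-45],[0,0,-40],[0,0,-30],[0,0,-15],[0,0,0],[0,0,0],[0,0,0],[0,0,0],[0,0,0],[0,0,30],[0,0,40]],"jaw":[0.85,0.85,0.85,0.85,0.85,0.85,0.85,0.85,0.85,0,0,0,0,0,0]}'
python3 - <<'E'
from h import *
W=cloud(snap('top','t13.png')); z=W[...,2]
th=np.radians(7.3); M=np.array([[np.cos(th),np.sin(th)],[-np.sin(th),np.cos(th)]])
m=(abs(z-.071)<.006)&(abs(W[...,0]-.42)<.14)&(abs(W[...,1]+.313)<.14)
P=W[m][:,:2]*1000; S=(P-[420.9,-313.4])@M.T
for n,(cx,cy,a,b) in {1:(-27,-56,53,24),3:(27,56,53,24),4:(-56,27,24,53)}.items():
    q=S[(abs(S[:,0]-cx)<a+4)&(abs(S[:,1]-cy)<b+4)]; 
    print(n,len(q),np.percentile(q,[1,99],axis=0).round(1).tolist(),"want",[cx-a,cy-b],[cx+a,cy+b])
E
```

```text
t: 41.95
position: [0.5251, 0.0631, 0.0752]
tcp_rot: [0.0, 1.0, -0.023, -0.002]
contact_force: [0.9, -0.3, -1.1]
width: 0.553
grip_force: 63.0
1 542 [[-79.0, -83.3], [23.6, -29.5]] want [-80, -80] [26, -32]
3 536 [[-23.1, 32.2], [81.6, 79.5]] want [-26, 32] [80, 80]
4 533 [[-79.3, -28.5], [-32.0, 74.5]] want [-80, -26] [-32, 80]
```

```bash
python3 -m jog '{"dr":[[0,0,0],[0,0,0],[0,0,8.3],[0,0,8.3],[0,0,8.3],[0,0,8.3],[0,0,8.3],[0,0,8.3],[0,0,8.3],[0,0,8.3],[0,0,8.3],[0,0,8.3],[0,0,8.3],[0,0,8.6],[0,0,0],[0,0,0],[0,0,0]],"linear":[[0,0,40],[0,0,40],[-4,-32,30],[-4,-32,0],[-4,-32,0],[-4,-32,0],[-4,-32,0],[-4,-32,0],[-4,-32,0],[-4,-32,0],[-4,-32,0],[-4,-32,0],[-4,-32,0],[-3,-32,0],[0,0,0],[0,0,0],[0,0,0]],"jaw":[0,0,0,0,0,0,0,0,0,0,0,0,0,0,0,0,0]}'
python3 q.py
```

```text
t: 43.7
position: [0.4794, -0.3189, 0.1857]
tcp_rot: [-0.001, 0.661, 0.75, 0.0]
contact_force: [0.7, -0.7, -1.4]
width: 0.555
grip_force: 63.3
{'t': 43.7, 'position': [0.479, -0.319, 0.186], 'tcp_rot': [-0.001, 0.661, 0.75, 0.0], 'contact_force': [0.687, -0.749, -1.36], 'width': 0.555, 'grip_force': 63.284}
on slab 1516 [ 422.4 -316.3  165.9  162.8  -82.8]
```

View pics/w10.png

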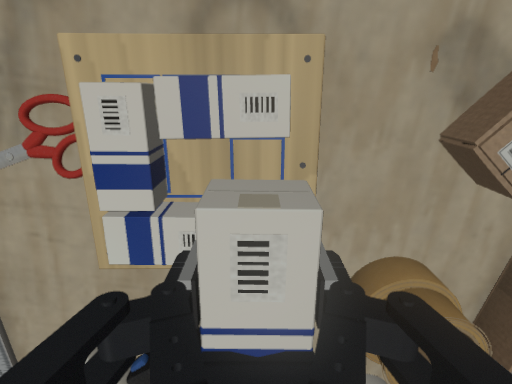

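Three cartons stand on their outlines; the fourth hangs over free outline P2 (232-284 px). Lowering.

```bash
python3 -m jog '{"dr":[[0,0,0],[0,0,0],[0,0,0],[0,0,0],[0,0,0],[0,0,0],[0,0,0],[0,0,0],[0,0,0]],"linear":[[-1,-1.5,-20],[0,0,-30],[0,0,-35],[0,0,-30],[0,0,-20],[0,0,-8],[0,0,-3],[0,0,-2],[0,0,0]],"jaw":[0,0,0,0,0,0,0,0,0]}'
```

```text
t: 44.7
position: [0.4792, -0.3222, 0.0388]
tcp_rot: [0.001, 0.661, 0.75, 0.0]
contact_force: [-0.6, 0.0, -2.1]
width: 0.558
grip_force: 63.3
```

```bash
python3 -m jog '{"dr":[[0,0,0],[0,0,0],[0,0,0],[0,0,0],[0,0,0],[0,0,0],[0,0,0],[0,0,0],[0,0,0],[0,0,0]],"linear":[[0,0,-1.5],[0,0,0],[0,0,0],[0,0,0],[0,0,0],[0,0,10],[0,0,40],[0,0,45],[0,0,45],[0,0,0]],"jaw":[0,0,0.75,0.75,0.75,0.75,0.75,0.75,0.75,0.75]}'
python3 -m jog '{"dr":[[0,0,0],[0,0,0],[0,0,0],[0,0,0],[0,0,0],[0,0,0],[0,0,0],[0,0,0],[0,0,0],[0,0,0],[0,0,0]],"linear":[[0,0,40],[5,30,20],[5,35,10],[5,35,0],[5,35,0],[5,35,0],[5,35,0],[5,35,0],[5,35,0],[0,0,0],[0,0,0]],"jaw":[1,1,1,1,1,1,1,1,1,1,1]}'
cat > z.py <<'E'
from h import *
c=snap('top','t14.png'); W=cloud(c); z=W[...,2]
th=np.radians(7.3); M=np.array([[np.cos(th),np.sin(th)],[-np.sin(th),np.cos(th)]])
m=(abs(z-.071)<.006)&(abs(W[...,0]-.42)<.14)&(abs(W[...,1]+.313)<.14)
P=W[m][:,:2]*1000; S=(P-[420.9,-313.4])@M.T
for n,(cx,cy,a,b) in {1:(-27,-56,53,24),2:(56,-27,24,53),3:(27,56,53,24),4:(-56,27,24,53)}.items():
    q=S[(abs(S[:,0]-cx)<a+4)&(abs(S[:,1]-cy)<b+4)]; 
    print(n,len(q),np.percentile(q,[1,99],axis=0).round(1).tolist(),"want",[cx-a,cy-b],[cx+a,cy+b])
m=(abs(z-.045)<.006)&(abs(W[...,0]-.432)<.2)&(abs(W[...,1]-.309)<.11)
m=cv2.morphologyEx(m.astype(np.uint8),2,np.ones((13,13)))>0; print("plate",rect(W[m][:,:2]),np.median(z[m]))
hsv=cv2.cvtColor(c['frame'],cv2.COLOR_RGB2HSV)
red=((hsv[...,0]<8)|(hsv[...,0]>172))&(hsv[...,1]>130)&(z>.05)&(z<.1)
n,l,s,cc=cv2.connectedComponentsWithStats(red.astype(np.uint8))
for i in range(1,n):
    if s[i][4]>3: print("red",pix(c,*cc[i],.08))
for n,a in dict(mail=(300,350,115,165,.05,.08),glue=(180,197,135,155,.07,.1)).items():
    w=W[a[2]:a[3],a[0]:a[1]]; P=w[(w[...,2]>a[4])&(w[...,2]<a[5])]; print(n,rect(P[:,:2]))
E
python3 z.py
```

```text
t: 45.7
position: [0.4827, -0.3232, 0.1837]
tcp_rot: [0.007, 0.661, 0.75, 0.002]
contact_force: [0.7, -0.4, -0.6]
width: 0.758
grip_force: 0.0
t: 46.8
position: [0.5181, -0.0461, 0.2463]
tcp_rot: [-0.0, 0.66, 0.751, -0.0]
contact_force: [0.1, -1.1, -0.9]
width: 0.995
grip_force: 0.0
1 533 [[-79.0, -83.3], [23.5, -29.0]] want [-80, -80] [26, -32]
2 530 [[31.5, -81.7], [79.5, 23.9]] want [32, -80] [80, 26]
3 375 [[-22.2, 31.7], [82.1, 76.7]] want [-26, 32] [80, 80]
4 369 [[-79.7, -29.0], [-31.5, 44.8]] want [-80, -26] [-32, 80]
plate [397.6 303.6 199.4 137.4   1.8] 0.04414938559310677
red [0.67820777 0.11589583]
red [0.0536333  0.02162552]
red [ 0.05517762 -0.0103282 ]
red [0.03998373 0.04179205]
mail [ 715.1 -242.5  101.5   76.5   53.5]
glue [684.6 203.7  27.1  25.7 -33.6]
```

View pics/t14.png

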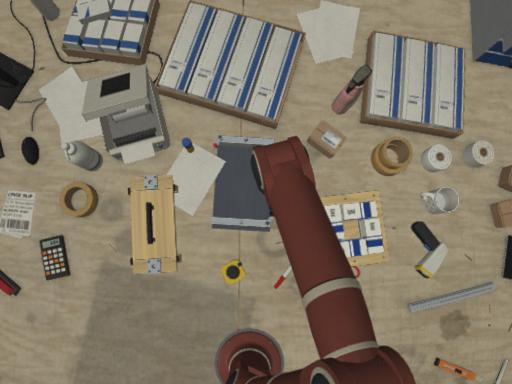

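All items look in place, but the arm hides part of the slab. I'll move it aside for a final check.

```bash
python3 -m jog '{"dr":[[0,0,0],[0,0,0],[0,0,0],[0,0,0],[0,0,0],[0,0,0],[0,0,0]],"linear":[[0,25,10],[5,25,10],[5,25,0],[5,25,0],[5,25,0],[0,0,0],[0,0,0]],"jaw":[1,1,1,1,1,1,1]}'
cat >> z.py <<'E'
print("blocks",pose2(pix(c,151,182.5,.05),pix(c,154,265.5,.05)))
m=(z>.07)&(z<.1)&(abs(W[...,0]-.432)<.12)&(abs(W[...,1]-.309)<.06); print("handle",m.sum(),rect(W[m][:,:2]))
c=snap('wrist'); W=cloud(c);z=W[...,2]; hsv=cv2.cvtColor(c['frame'],cv2.COLOR_RGB2HSV)
red=((hsv[...,0]<8)|(hsv[...,0]>172))&(hsv[...,1]>130)&(z>.05)&(z<.1)
n,l,s,cc=cv2.connectedComponentsWithStats(red.astype(np.uint8))
for i in range(1,n):
    if s[i][4]>30: print("wred",pix(c,*cc[i],.08))
E
python3 z.py
```

```text
t: 47.55
position: [0.5384, 0.0764, 0.2659]
tcp_rot: [0.0, 0.662, 0.75, -0.001]
contact_force: [-0.1, -0.7, 0.4]
width: 0.997
grip_force: 0.0
1 537 [[-78.9, -83.0], [23.4, -28.9]] want [-80, -80] [26, -32]
2 527 [[31.7, -81.5], [79.4, 24.3]] want [32, -80] [80, 26]
3 543 [[-23.2, 32.1], [81.7, 79.5]] want [-26, 32] [80, 80]
4 537 [[-79.4, -28.9], [-31.7, 74.9]] want [-80, -26] [-32, 80]
plate [411.7 305.5 259.9 136.3   5.6] 0.044131375610048096
red [ 0.46528642 -0.07062521]
red [0.05890051 0.00114942]
red [0.03366766 0.04674773]
mail [ 714.8 -242.3  101.4   76.5   53.5]
glue [0. 0. 0. 0. 0.]
blocks (array([432.8, 307.1]), np.float64(4.46), np.float64(258.8))
handle 250 [434.2 309.3 124.1  17.8   4.6]
wred [0.67679805 0.11397646]
wred [ 0.46538405 -0.06685229]
```

```bash
python3 -c "
from bench import r
print(r.finish_job())"
```

```text
the job is handed in; nothing more can be done
None
```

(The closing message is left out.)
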